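# Set the rotary stage to its red line and lock it

### The arm

A 6-joint arm with a two-finger parallel gripper is mounted at the origin on a cart in front of the work surface, level with it; the furniture and walls round the work are solid. World frame = base frame: x ahead of the robot, y to its left, z up, the work surface at z = 0. Lengths are in mm, angles in rad, forces in N, time in s.
With the tool pointing down it reaches from about 350 to 975 mm from the base axis. Payload 7.1 kg.
Tool frame: the origin (TCP) lies on the mounting face of the last link; the fingertips stand 182 mm ahead of it and the grasp point (between the pads) lies 163 mm ahead of it (ctrl.tip_reach is the distance from the TCP to the fingertips, in mm); z points along the fingers, y is the direction in which the jaws open and shut (so a half turn about z gives the same grasp; the last joint's range is limited). The gripper opens to 88 mm and grips with 3 to 60 N. Pads are 20 mm wide; open, the fingers measure 115 mm over their backs; the gripper's body (75 mm by 178 mm) begins 61 mm behind the grasp point.
Start: joints at [-1.362, 0.423, 1.63, -0, 1.089, -0.019], TCP at [141.167, -608.834, 404.675] pointing down, gripper open.
Joint ranges: [-3, 3], [-0.9, 2.11], [0.09, 2.58], [-1.31, 4.45], [0.11, 2.69], [-2.54, 2.54]. Speed limits (rad/s): [2.39, 2.39, 3.01, 3.14, 3.14, 3.14].

### API

Orientations are given as a rotation vector (axis times angle).
In Python, from workcell import ctrl gives the robot as it stands.
- The arm moves only by the tool jog_arm, never from a script. Its argument "steps" is a list that holds one entry, the list of rows, each a list of 7 numbers: the shift along the tool's x, y, z in m, then the turn, a rotation vector about the tool's x, y, z in degrees, then the gripper's target within -1 to 1 (shut at 1, half-way at 0, fully open at -1). A call has 1 to 20 rows; each row shifts and turns the commanded pose from where the row before left it, along the tool's axes as they then stand; what a row does not reach is not made up. A row lasts 1/12 s, in which the tool goes at most 41.7 mm and 7.16 degrees, less where a joint would pass 70% of its speed; a pose out of reach is approached as far as the arm can. A call is refused whole if a number of a shift passes 0.0417 or a number of a turn 7.16, either way. A call with a gripper value outside its range is refused whole. The fingers move at their own pace and stop on an object; the grip force is fixed at half the most. Time passes only in rows, so rows that do not move let the fingers close. It gives the time, the measured TCP pose, the force and the opening at its end, in the units of the state.
- ctrl.get_obs(): the state, without advancing time (a new reading comes with each control period).
- ctrl.get_image(name): name is "scene" or "top" or "wrist"; returns the picture (420x560x3 uint8, red, green, blue); there is no depth.
- ctrl.camera_info(name): a dict with "fx", "fy", "cx", "cy" (pixels), "dist" ([k1, k2, p1, p2, k3] as OpenCV has them; the pictures are not rectified), "origin" and "attitude" of the camera in the world; the wrist camera has in their place "T_tool_cam" (4x4, takes a point from camera to tool coordinates, whose origin is the TCP and whose axes are the flange's). Camera axes: x right, y down, z forward; pixel columns grow to the right and rows downward; lengths in mm; the calibration is good to about 2 mm. A picture is of the moment at which its call begins: read the wrist's pose just before it. camera_info takes no time and is no camera call.
- ctrl.close_job(): hands the job in, once; it reports no verdict.
Trained networks look in the newest picture that a camera, given by its name, has taken for a name from the list of things; names that differ only in an ending like _2 or _b are one class to them, and where a whole thing is asked for, a point or a joint stands for the part that bears it (a point fixed in the world has none). Each returns a list of dicts, best first, with "p" (0 to 1); they miss things now and then, are a little off and sometimes report something else, mostly with a low value. They report only what shows in the picture. A call takes as long as a camera call. They do not tell look-alikes from the thing itself.
- ctrl.look_for(thing, camera): "bbox" ([left, top, right, bottom] in pixels, round what is visible of it).
- ctrl.trace(thing, camera): "pixels" (420x560 bool, what is visible of it) and "bbox" ([left, top, right, bottom] in pixels, round what is visible of it).
- ctrl.landmark_of(thing, camera): "uv" ([column, row] in pixels: a listed point, or the origin of a listed thing).
The state is a dict: "t": time; "qpos": joint angles; "qvel": joint speeds; "joint_torque": joint torques, N m; "ee_pos": TCP position; "orientation": TCP orientation; "ft_force": force on the tool from outside, world axes, zero at the start; "moment": the same for the moment, N m; "width": finger opening in mm.
Only numpy, scipy, OpenCV 4.12 (cv2) and the standard library are available. Lean on these libraries where they do the work, as an engineer would, in place of code of your own. Each camera call takes 0.05 s, during which the arm holds its last target.

### The job

The rotary stage that carries the green mounted specimen has to be set and locked for the next measurement: push its clamp lever open to the stop, then push one of the finger posts to turn the dark disc until its white index line lines up with the red line on the silver scale ring, and push the clamp lever fully closed again. Only push, gently, with the fingertips or the outside of the fingers: grip and lift nothing, keep the specimen seated in its brass cup, and leave the other things on the bench where they are.

Things in the scene. Friction and masses are not known exactly. Their poses are not given: they have to be found in the camera images.
- stage: Manual rotary stage fixed to the worktop: round grey base, 216 mm across, 30 mm high. Origin on the turning axis at the worktop; z up. In its own frame the clamp block (36 x 44 mm, 47 mm high) is centred at (0, -124) mm; a steel strap (29 mm wide, top at 58 mm height) reaches from the block over the scale ring onto the disc's rim, to 66 mm from the axis, and presses a small brass brake pad on the disc while the lever is closed. Two low lugs at 25 and 155 deg.
- stage_disc (a joint): Angle of the dark steel disc (164 mm across, top face 40 mm above the worktop) in the stage's frame, rad, counter-clockwise from above positive; the white index line points along the stage's +x at 0. When unclamped it turns with light friction (0.12 N m, about 2 N at a post) and stays where it is left; when clamped it is held fast (15 N at a post does not turn it). The red line always lies counter-clockwise of the index line at the start, 0.5 to 2.3 rad away.
- index_mark (a point): Outer end of the white index line on the disc (line 22 mm long, 3.6 mm wide): 83 mm from the axis, 40 mm above the worktop. Turns with the disc.
- red_line (a point): Inner end of the long red line on the silver scale ring (a fixed ring round the disc, 211 mm across, top 36 mm above the worktop, black lines every 10 deg, longer ones every 30 deg): 83 mm from the axis, 40 mm above the worktop. Somewhere else round the ring in every run. Lined up means that index_mark and red_line meet.
- post_a (a point): Centre of the top of a steel finger post standing on the disc: 12 mm diameter, 26 mm tall (40 to 66 mm above the worktop), 55 mm from the axis, 60 deg counter-clockwise (from above) of the index line. At the start it is on the stage's side away from the clamp. About 2 N moves it when the disc is free; keep pushes on disc and lever well under 30 N.
- post_b (a point): The same for the second post, 180 deg from the index line.
- post_c (a point): The same for the third post, 60 deg clockwise of the index line.
- stage_lever (a joint): Clamp lever angle, rad: 0 fully closed (disc clamped), 1.0 at the open stop (disc free), growing counter-clockwise from above. It starts closed (0 to 0.06). It swings level about a vertical axis, friction 0.15 N m (about 2 N at the ball), and stays where it is left. It clamps the disc below about 0.3 rad and leaves it free above 0.4.
- lever_ball (a point): Centre of the black ball, 20 mm diameter, on the end of the clamp lever, 68 mm above the worktop, 68 mm from the lever's axis. Closed, the lever points along the stage's 195 deg direction (beside the base, above its edge); open, along the 252 deg direction, away from the disc. The lever's bar is 8 mm thick.
- clamp_pivot (a point): Axis of the clamp lever (vertical), 118 mm from the stage's axis along the stage's -y, at 66 mm height. The lever's steel hub, 23 mm across, is round it, its top at 74 mm. A hand press stands behind; its black handle ball juts forward 0.37 to 0.42 m above the worktop, 0.1 m or more beyond the clamp.
- specimen: Green mounted specimen, a disc 38 mm across and 22 mm tall, loose in the brass cup (53 mm across, 8 mm high, on the disc's axis). Origin at the centre of its underside, 40 mm above the worktop.
- specimen_tan: Bystander: tan mounted specimen, 30 mm across, 16 mm tall, on the bench left of the stage and beyond it.
- specimen_black: Bystander: black mounted specimen, 34 mm across, 19 mm tall, on the bench left of the stage.
- tweezers: Bystander: steel tweezers, 14 x 137 x 8 mm, on the bench left of the stage.
- marker_black: Bystander: marker pen with a black cap, 13 x 135 x 14 mm, on the bench on the left.
- tape_roll: Bystander: roll of tan tape lying flat, 106 mm across, 25 mm high, on the bench to the right and beyond.
Mind the look-alikes: they are no part of the job. Leave any blue look-alike of the specimen alone.

How it is judged:
By the outcome, as a careful person would: the job done as asked, in the order asked, and still so for the second after the job is handed in, with the robot touching nothing.
It also fails if it takes over 64 s, if anything falls off the work surface, if the arm or the gripper's body presses on something with over 40 N, if the wrist force passes 120 N, or if a joint passes its speed limit or range.

## Working session

There is one attempt and no reset: what is moved stays moved. The work goes in short steps, Python scripts to look and compute and a tool call to move; the robot and the scene stay as the last step left them, time stands still between calls to the robot, and variables do not carry over. Pictures are saved under pics/ and viewed, and the job is handed in when it is done.

Besides the shell and the picture viewer there is one more tool, called after "Request:" as name([rows], argument=value, ...), one row to a line, values as JSON. jog_arm: Moves the arm, as the interface text tells. Its arguments: {"type":"object","properties":{"steps":{"type":"array"}},"required":["steps"]}

```bash
ls; mkdir -p pics; cat > h.py <<'E'
import numpy as np,cv2
from workcell import ctrl
from scipy.spatial.transform import Rotation as R
def save(n,f):
    im=ctrl.get_image(n); cv2.imwrite(f'pics/{f}.png',im[:,:,::-1]); return im
def cam(n,obs=None):
    c=ctrl.camera_info(n)
    K=np.array([[c['fx'],0,c['cx']],[0,c['fy'],c['cy']],[0,0,1.]])
    d=np.array(c['dist'],float)
    if n=='wrist':
        o=obs or ctrl.get_obs()
        T=np.eye(4);T[:3,:3]=R.from_rotvec(o['orientation']).as_matrix();T[:3,3]=o['ee_pos']
        T=T@np.array(c['T_tool_cam']);return K,d,T[:3,:3],T[:3,3]
    a=np.array(c['attitude'],float)
    Rm=a if a.shape==(3,3) else R.from_rotvec(a).as_matrix()
    return K,d,Rm,np.array(c['origin'],float)
def ray(C,uv):
    K,d,Rm,o=C
    p=cv2.undistortPoints(np.array([[uv]],float),K,d)[0,0]
    v=Rm@np.array([p[0],p[1],1]);return o,v/np.linalg.norm(v)
def atz(C,uv,z):
    o,v=ray(C,uv);return o+v*(z-o[2])/v[2]
def proj(C,P):
    K,d,Rm,o=C
    return cv2.projectPoints((np.atleast_2d(P)-o)@Rm,np.zeros(3),np.zeros(3),K,d)[0][:,0]
def tri(rs):
    A=np.zeros((3,3));b=np.zeros(3)
    for o,v in rs:
        M=np.eye(3)-np.outer(v,v);A+=M;b+=M@o
    return np.linalg.solve(A,b)
E
python3 - <<'E'
from h import *
for n in('scene','top','wrist'): save(n,n+'0'); print(n,ctrl.camera_info(n))
o=ctrl.get_obs();print({k:np.round(v,3) for k,v in o.items()})
for t in ['index_mark','red_line','post_a','post_b','post_c','lever_ball','clamp_pivot','specimen','stage']:
  for n in('scene','top'):
    for r in ctrl.landmark_of(t,n)[:3]: print(t,n,np.round(r['uv'],1),round(r['p'],2))
E
```

```text
pics
scene {'fx': 401.64777076376237, 'fy': 401.64777076376237, 'cx': 276.7987673084003, 'cy': 210.17342138876984, 'dist': array([0.0160516, 0.       , 0.       , 0.       , 0.       ]), 'origin': array([149.96906339, 777.52880645, 517.8045376 ]), 'attitude': array([-0.68739301,  2.43250083, -1.32535143])}
top {'fx': 472.22200874396077, 'fy': 472.22200874396077, 'cx': 275.6756728426644, 'cy': 214.34010809815533, 'dist': array([-0.03411403,  0.        ,  0.        ,  0.        ,  0.        ]), 'origin': array([ 381.79395736,  173.67893524, 1035.70015242]), 'attitude': array([-2.16804608,  2.12429232, -0.17679695])}
wrist {'fx': 355.0393563040373, 'fy': 355.0393563040373, 'cx': 284.51602477675436, 'cy': 212.47860289533963, 'dist': array([0.02330026, 0.        , 0.        , 0.        , 0.        ]), 'T_tool_cam': array([[ 1.09170888e-04, -9.54768651e-01, -2.97349644e-01,
         8.14350233e+01],
       [ 9.99999879e-01, -3.81563991e-05,  4.89663975e-04,
        -2.24238817e-01],
       [-4.78861605e-04, -2.97349662e-01,  9.54768532e-01,
         2.17880766e+01],
       [ 0.00000000e+00
[... 957 characters left out ...]
post_b scene [245.8 198.4] 0.71
post_b top [262.  214.7] 0.95
post_b top [268.7 172.9] 0.95
post_b top [307.5 197.8] 0.59
post_c scene [285.  189.7] 0.83
post_c scene [278.5 213.4] 0.8
post_c scene [245.8 198.4] 0.71
post_c top [262.  214.7] 0.95
post_c top [268.7 172.9] 0.95
post_c top [307.5 197.8] 0.59
lever_ball top [346.3 227.6] 0.79
clamp_pivot scene [300.1 177.9] 0.81
clamp_pivot top [339.9 198.3] 0.72
specimen scene [183.9 267.9] 0.91
specimen scene [280.  314.5] 0.86
specimen scene [342.6 193.6] 0.51
specimen top [279.2 198. ] 0.8
specimen top [188.5 171.7] 0.73
specimen top [176.7 273.9] 0.63
stage scene [271.8 226.6] 0.71
stage scene [299.1 176.5] 0.27
stage top [280.1 200.6] 0.94
```

```bash
python3 - <<'E'
import cv2
for n,(x0,x1,y0,y1) in {'scene':(180,380,130,280),'top':(200,400,120,270)}.items():
    im=cv2.imread(f'pics/{n}0.png'); cv2.imwrite(f'pics/{n}0z.png',cv2.resize(im[y0:y1,x0:x1],None,fx=4,fy=4,interpolation=cv2.INTER_CUBIC))
E
```

```text
(no output)
```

View pics/scene0.png

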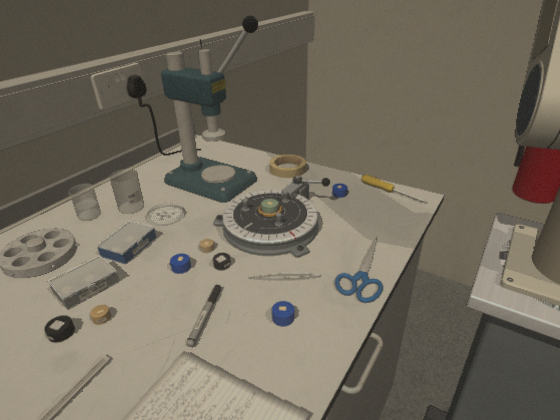

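View pics/top0.png

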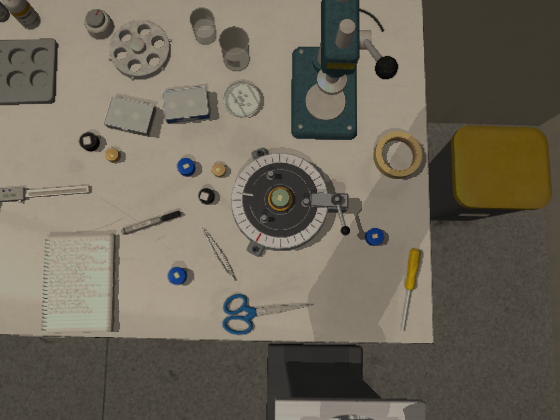

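```bash
echo
```

```text
(no output)
```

View pics/wrist0.png

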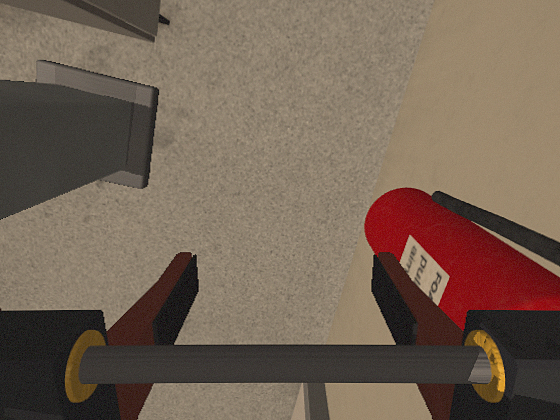

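View zooms.

View pics/top0z.png

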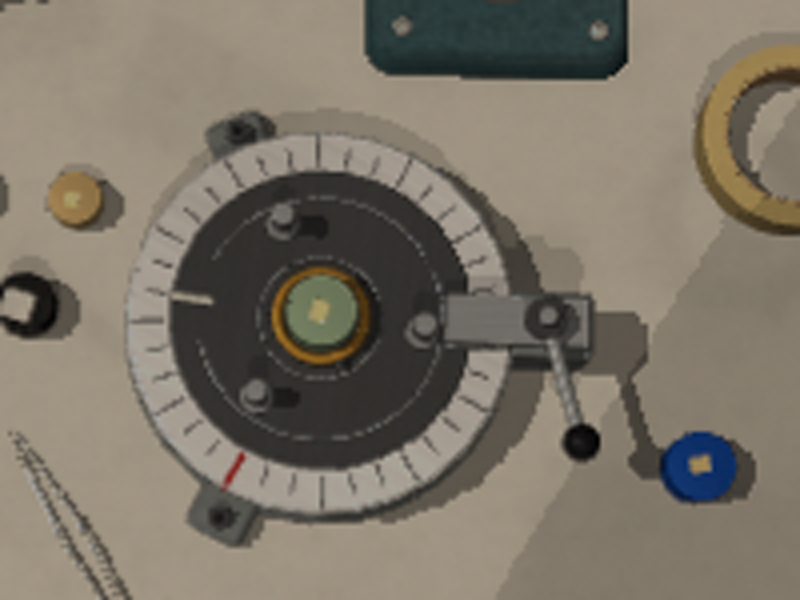

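View pics/scene0z.png

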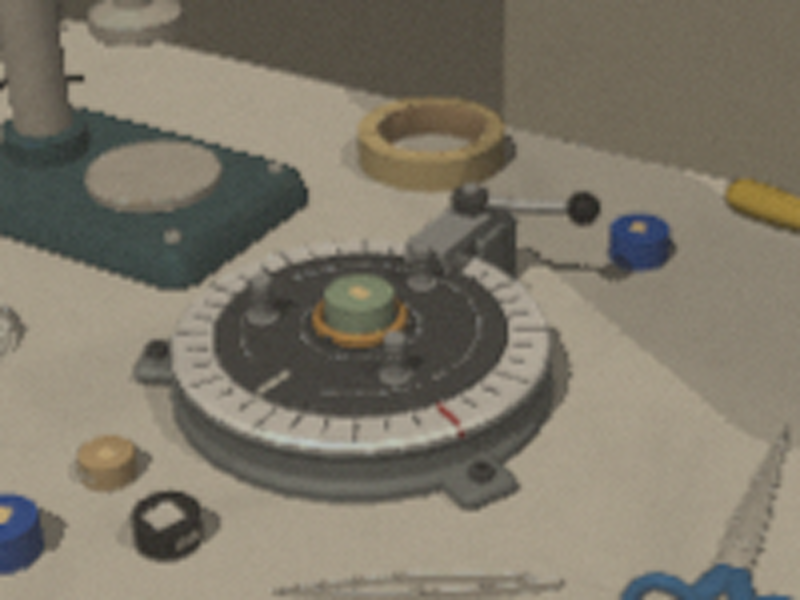

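```bash
python3 - <<'E'
from h import *
t=cam('top');s=cam('scene')
print('tri pivot',tri([ray(t,(339.9,198.3)),ray(s,(300.1,177.9))]))
print('tri spec',tri([ray(t,(279.2,198)),ray(s,(271,212))]))
print('ball',atz(t,(346.3,229.5),68), 'piv',atz(t,(339.9,198.3),70),'stage',atz(t,(280.1,200.6),0))
for p in [(240.9,187.7)]: print('idx',atz(t,p,40))
for p in [(262.,214.7),(268.7,172.9),(307.5,197.8)]: print('post',atz(t,p,66))
print('spec',atz(t,(279.2,198),40))
E
```

```text
tri pivot [568.55841621  30.45828259  64.66730105]
tri spec [571.29228283 157.04672617  36.89554629]
ball [503.2721822   18.10503924  68.        ] piv [568.27866014  31.58541774  70.        ] stage [573.64554341 154.93894104   0.        ]
idx [592.61951487 240.49670671  40.        ]
post [530.83665888 193.19249018  66.        ]
post [620.221954   181.21792476  66.        ]
post [568.62056233  98.93111011  66.        ]
spec [571.86424259 157.69574356  40.        ]
```

```bash
python3 - <<'E'
from h import *
from scipy.optimize import least_squares
t=cam('top');s=cam('scene')
print('handle',tri([ray(t,(386,67)),ray(s,(250,24))]))
print('blue',atz(t,(375,237),20))
# joint fit: stage x,y,yaw, disc, red, lever ; top+scene pixels
Z=lambda x,y,u,v:(0.25*np.array([u,v]))
T=lambda u,v:np.array([200+u/4,120+v/4]); S=lambda u,v:np.array([180+u/4,130+v/4])
obs=[('idx',t,T(173,296)),('a',t,T(257,388)),('c',t,T(283,214)),('b',t,T(425,322)),('red',t,T(242,456)),('ball',t,T(581,441)),('piv',t,T(550,313)),
('idx',s,S(262,392)),('a',s,S(395,342)),('c',s,S(266,280)),('b',s,S(424,257)),('red',s,S(440,407)),('ball',s,S(583,208)),('piv',s,S(470,190)),
('spec',t,T(320,310)),('spec',s,S(360,290))]
def pts(p):
    x,y,w,d,r,l=p
    pol=lambda a,R,z:np.array([x+R*np.cos(w+a),y+R*np.sin(w+a),z])
    pv=pol(-np.pi/2,118,74)
    return dict(idx=pol(d,83,40),a=pol(d+np.pi/3,55,66),b=pol(d+np.pi,55,66),c=pol(d-np.pi/3,55,66),red=pol(r,83,38),piv=pv,
      ball=np.array([pv[0]+68*np.cos(w+l+np.radians(195)),pv[1]+68*np.sin(w+l+np.radians(195)),68]),spec=np.array([x,y,62]))
def f(p):
    P=pts(p);return np.concatenate([proj(C,P[k])[0]-uv for k,C,uv in obs])
r=least_squares(f,[572,152,0,1.3,2.3,0.03],loss='soft_l1');p=r.x
print(p[:2],np.degrees(p[2:]),p[5],'need deg',np.degrees(p[4]-p[3]))
for (k,C,uv),e in zip(obs,f(p).reshape(-1,2)): print(k,'t' if C is t else 's',np.round(e,1))
for k,v in pts(p).items(): print(k,np.round(v,1))
E
```

```text
handle [704.03779829  11.18928078 391.83378674]
blue [494.1903931  -52.05060494  20.        ]
[569.13911172 156.69500755] [ -0.4949702   83.25088794 151.78828333   0.50357824] 0.008789098294343704 need deg 68.53739538925898
idx t [-1.9 -0.4]
a t [-0.8  0.3]
c t [-0.5 -0.4]
b t [-0.3  0.3]
red t [-0.3 -1.3]
ball t [-0.4 -0.4]
piv t [-0.7 -0.3]
idx s [ 0. -0.]
a s [ 1.2 -1.9]
c s [-0.2 -0.8]
b s [ 0.6 -3.4]
red s [ 0.4 -1.4]
ball s [ 0.7 -0.4]
piv s [ 0.7 -1.7]
spec t [-0.1 -0.2]
spec s [ 1.  -0.1]
idx [579.6 239.   40. ]
a [525.4 190.   66. ]
b [562.2 102.1  66. ]
c [619.9 178.   66. ]
red [496.3 196.6  38. ]
piv [568.1  38.7  74. ]
ball [502.4  21.1  68. ]
spec [569.1 156.7  62. ]
```

Request:
jog_arm([
  [[0,-0.036,0,0,0,0,1],[0,-0.036,0,0,0,0,1],[0,-0.036,0,0,0,0,1],[0,-0.036,0,0,0,0,1],[0.0377,-0.0015,0,0,0,-4.5,1],[0.0377,-0.0015,0,0,0,-4.5,1],[0.0377,-0.0015,0,0,0,-4.5,1],[0.0377,-0.0015,0,0,0,-4.5,1],[0.0377,-0.0015,0,0,0,-4.5,1],[0.0377,-0.0015,0,0,0,-4.5,1],[0.0377,-0.0015,0,0,0,-4.5,1],[0.0377,-0.0015,0,0,0,-4.5,1],[0.0377,-0.0015,0,0,0,-4.5,1],[0.0377,-0.0015,0,0,0,-4.5,1],[0.0377,-0.0015,0,0,0,-4.5,1],[0.0377,-0.0015,0,0,0,-4.5,1],[0.0377,-0.0015,0,0,0,-4.5,1],[0.0377,-0.0015,0,0,0,-4.5,1],[0.0377,-0.0015,0,0,0,-4.5,1],[0.0377,-0.0015,0,0,0,-4.5,1]],
])

```text
t: 2.72
ee_pos: [479.2, -39.9, 404.9]
orientation: [2.311, 2.127, 0.001]
ft_force: [-0.5, 0.4, -0.2]
width: 0.2
```

Request:
jog_arm([
  [[0,0,0,0,0,-4.74,1],[0.04,0.01,0,0,0,0,1],[0.04,0.015,0,0,0,0,1],[0.04,0.015,0,0,0,0,1],[0.03,0.01,0,0,0,0,1],[0,0,0,0,0,0,1],[0,0,0,0,0,0,1]],
])

```text
t: 3.3
ee_pos: [528.7, 107.6, 404.5]
orientation: [2.222, 2.221, -0.0]
ft_force: [0.0, -0.1, 1.0]
width: 0.6
```

```bash
python3 - <<'E'
from h import *
import json
o=ctrl.get_obs();print(o['ee_pos'],o['orientation'],o['t'])
im=save('wrist','w1')
cv2.imwrite('pics/w1z.png',cv2.resize(im[:,:,::-1],(800,600),interpolation=cv2.INTER_CUBIC))
json.dump({k:np.array(o[k]).tolist() for k in('ee_pos','orientation')},open('o1.json','w'))
for t in ['index_mark','red_line','post_a','lever_ball','clamp_pivot','specimen','stage']:
    for r in ctrl.landmark_of(t,'wrist')[:3]: print(t,np.round(r['uv'],1),round(r['p'],2))
E
```

```text
[528.66439655 107.63696428 404.53852136] [ 2.22199135e+00  2.22081451e+00 -1.60705099e-04] 3.3
index_mark [345.4  40.3] 0.9
red_line [251.   91.2] 0.81
post_a [392.2 110. ] 0.82
post_a [279.7 100.5] 0.7
post_a [320.  200.1] 0.58
lever_ball [261.8 278.6] 0.92
clamp_pivot [327.3 262.2] 0.76
specimen [330.6 137.6] 0.85
specimen [259.1 306. ] 0.46
stage [325.1 131. ] 0.88
```

View pics/w1z.png

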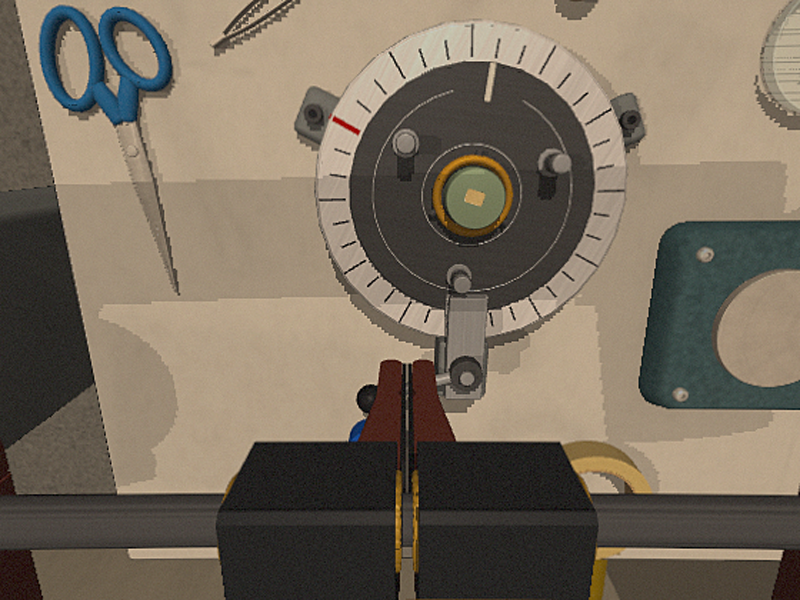

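```bash
cat > fit.py <<'E'
from h import *
from scipy.optimize import least_squares
def pts(p):
    x,y,w,d,r,l=p
    pol=lambda a,R,z:np.array([x+R*np.cos(w+a),y+R*np.sin(w+a),z])
    pv=pol(-np.pi/2,118,74)
    return dict(idx=pol(d,83,40),idxi=pol(d,61,40),a=pol(d+np.pi/3,55,66),b=pol(d+np.pi,55,66),c=pol(d-np.pi/3,55,66),red=pol(r,83,38),redo=pol(r,101,38),piv=pv,
      ball=np.array([pv[0]+68*np.cos(w+l+np.radians(195)),pv[1]+68*np.sin(w+l+np.radians(195)),68]),spec=np.array([x,y,62]))
def fit(obs,p0):
    def f(p):
        P=pts(p);return np.concatenate([proj(C,P[k])[0]-uv for k,C,uv in obs])
    r=least_squares(f,p0,loss='soft_l1');p=r.x
    print('xy',p[:2],'yaw,disc,red,lev deg',np.degrees(p[2:]),'lever',p[5],'need deg',np.degrees(p[4]-p[3]))
    for (k,C,uv),e in zip(obs,f(p).reshape(-1,2)): print(k,np.round(e,1),end=' ')
    print()
    for k,v in pts(p).items(): print(k,np.round(v,1))
    return p
E
python3 - <<'E'
from fit import *
import json
o=json.load(open('o1.json'));W=cam('wrist',o)
Z=lambda u,v:np.array([u,v])*.7-.15
fit([('idx',W,Z(491,64)),('idxi',W,Z(488,101)),('a',W,Z(405,142)),('c',W,Z(561,163)),('b',W,Z(461,284)),('red',W,Z(358,131)),('redo',W,Z(334,118)),('ball',W,Z(368,398)),('piv',W,Z(466,377)),('spec',W,Z(475,198))],[569,157,0,1.45,2.65,0.01])
E
```

```text
xy [570.27913302 158.04908095] yaw,disc,red,lev deg [ -1.34105293  83.93250312 152.72099932   0.41314721] lever 0.00721077911418421 need deg 68.78849619580996
idx [ 1.5 -4.3] idxi [-0.9 -3.1] a [-0.6  0. ] c [0.4 0.2] b [-0.   0.8] red [0.6 0.6] redo [-0.2 -0.3] ball [ 0.2 -0.1] piv [-0.2  2. ] spec [-0.3  0.5] 
idx [581.  240.4  40. ]
idxi [578.1 218.5  40. ]
a [526.6 191.5  66. ]
b [563.2 103.5  66. ]
c [621.1 179.2  66. ]
red [497.4 197.8  38. ]
redo [481.6 206.4  38. ]
piv [567.5  40.1  74. ]
ball [501.6  23.5  68. ]
spec [570.3 158.   62. ]
```

Request:
jog_arm([
  [[-0.013,-0.0072,0.033,0,0,0,1],[-0.013,-0.0072,0.033,0,0,0,1],[-0.013,-0.0072,0.034,0,0,0,1],[-0.013,-0.0072,0.034,0,0,0,1],[0,0,0.0335,0,0,0,1],[0,0,0,0,0,0,1],[0,0,0,0,0,0,1]],
])

```text
t: 4.28
ee_pos: [499.1, 53.8, 236.3]
orientation: [-2.225, -2.215, 0.004]
ft_force: [-0.2, -0.3, 0.5]
width: 1.0
```

```bash
python3 - <<'E'
from h import *
o=ctrl.get_obs();print(o['ee_pos'],o['ft_force'],o['t'])
im=save('wrist','w2');im=save('top','t2');cv2.imwrite('pics/t2z.png',cv2.resize(im[120:270,200:400,::-1],None,fx=4,fy=4,interpolation=cv2.INTER_CUBIC))
E
```

```text
[499.08612695  53.7878556  236.30932294] [-0.22548172 -0.32513779  0.54700089] 4.2833
```

View pics/w2.png

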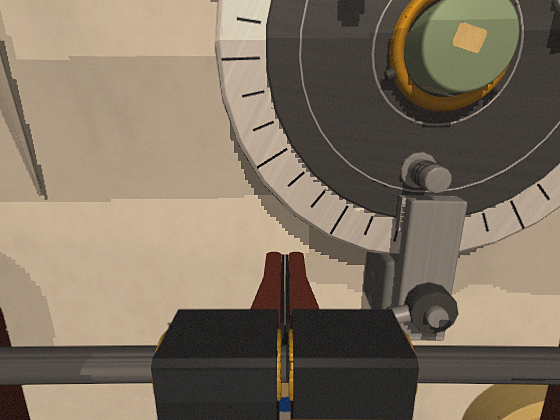

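View pics/t2z.png

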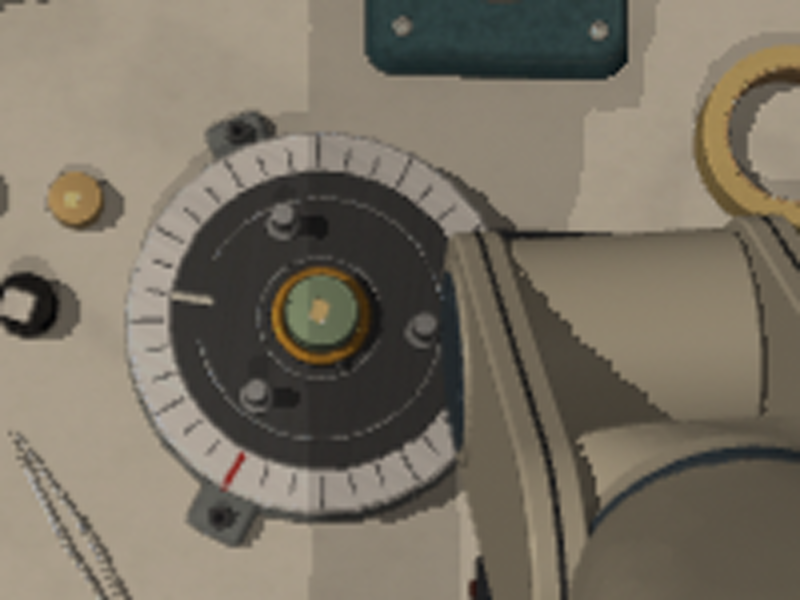

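Request:
jog_arm([
  [[-0.007,0,0,0,0,0,1],[-0.0035,0,0,0,0,0,1],[-0.0035,0,0,0,0,-3,1],[-0.0035,0,0,0,0,-3,1],[-0.0035,0,0,0,0,-3,1],[-0.0035,0,0,0,0,-3,1],[-0.0035,0,0,0,0,-3,1],[-0.0035,0,0,0,0,-3,1]],
])

```text
t: 5.05
ee_pos: [502.5, 22.8, 238.8]
orientation: [1.847, 2.539, 0.003]
ft_force: [-0.4, 2.8, 1.6]
width: 0.3
```

```bash
python3 - <<'E'
from h import *
o=ctrl.get_obs();print(o['ee_pos'],o['ft_force'],o['t'])
save('wrist','w3');im=save('scene','s3');cv2.imwrite('pics/s3z.png',cv2.resize(im[0:300,150:450,::-1],None,fx=2,fy=2,interpolation=cv2.INTER_CUBIC))
E
```

```text
[502.4669649  22.8182499 238.7800448] [-0.39984126  2.80970403  1.62497333] 5.05
```

View pics/w3.png

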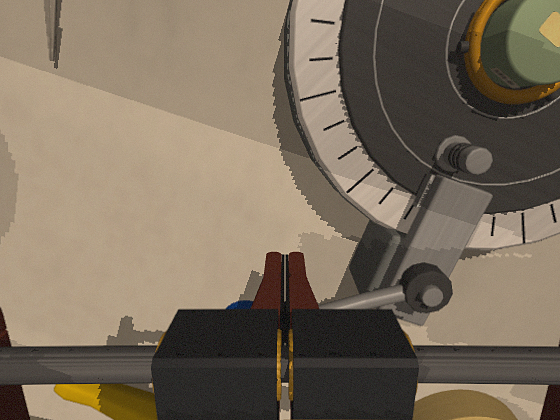

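View pics/s3z.png

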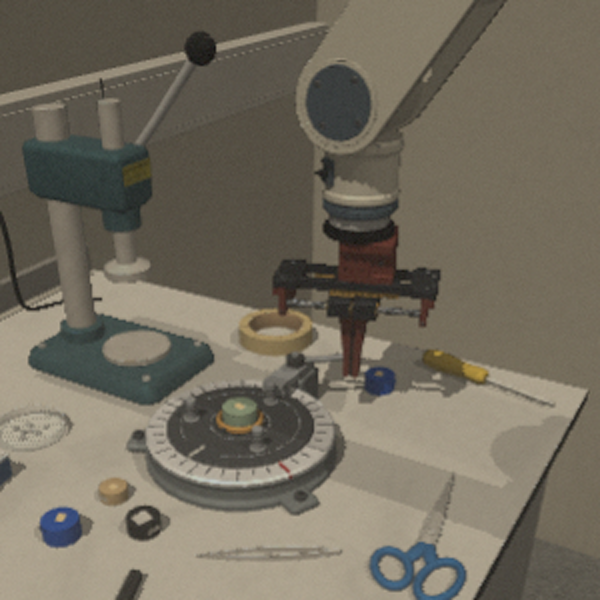

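Request:
jog_arm([
  [[-0.0035,0,0.001,0,0,-3,1],[-0.0035,0,0.001,0,0,-3,1],[-0.0035,0,0.001,0,0,-3,1],[-0.0035,0,0,0,0,-3,1],[-0.0035,0,0,0,0,-3,1],[-0.0035,0,0,0,0,-3,1],[-0.0035,0,0,0,0,-3,1],[-0.0035,0,0,0,0,-3,1],[-0.0035,0,0,0,0,-3,1],[-0.0035,0,0,0,0,-3,1],[-0.0035,0,0,0,0,-3,1],[0,0,0,0,0,0,1]],
])

```text
t: 6.15
ee_pos: [522.6, -9.2, 234.8]
orientation: [1.054, 2.959, -0.0]
ft_force: [-1.1, 0.2, 0.1]
width: 0.5
```

```bash
python3 - <<'E'
from h import *
o=ctrl.get_obs();print(o['ee_pos'],o['ft_force'],o['t'],o['qpos'])
P=np.array([567.5,40.1]);d=o['ee_pos'][:2]-P;print(np.linalg.norm(d),np.degrees(np.arctan2(d[1],d[0]))%360)
save('wrist','w4')
E
```

```text
[522.62584808  -9.21158922 234.78363798] [-1.13290697  0.1582808   0.12565055] 6.15 [-4.03647999e-02  5.41308226e-01  1.94875908e+00 -1.82524179e-04
  6.51432805e-01 -9.26732126e-01]
66.67325056752944 227.69742064262817
```

View pics/w4.png

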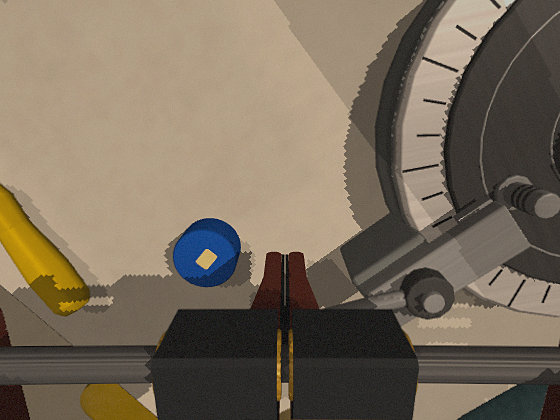

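Request:
jog_arm([
  [[-0.0023,0,0,0,0,-2,1],[-0.0023,0,0,0,0,-2,1],[-0.0023,0,0,0,0,-2,1],[0,0,0,0,0,0,1]],
])

```text
t: 6.53
ee_pos: [528.0, -13.1, 234.5]
orientation: [-0.9, -3.01, 0.0]
ft_force: [-2.5, 0.7, 0.9]
width: 0.5
```

Request:
jog_arm([
  [[-0.0012,0,0,0,0,-1,1],[-0.0012,0,0,0,0,-1,1]],
])

```text
t: 6.7
ee_pos: [529.7, -14.3, 234.3]
orientation: [-0.845, -3.024, 0.0]
ft_force: [-6.6, 2.8, 3.9]
width: 0.8
```

Request:
jog_arm([
  [[-0.001,0,0,0,0,0,1],[0,0,0,0,0,0,1]],
])

```text
t: 6.87
ee_pos: [530.0, -14.5, 234.1]
orientation: [-0.845, -3.022, 0.0]
ft_force: [-6.9, 4.0, 5.8]
width: 0.4
```

Request:
jog_arm([
  [[-0.001,0,0,0,0,0,1],[0,0,0,0,0,0,1]],
])

```text
t: 7.03
ee_pos: [530.4, -14.7, 234.1]
orientation: [-0.845, -3.021, 0.0]
ft_force: [-9.0, 6.7, 8.4]
width: 0.4
```

```bash
cat > plan.py <<'E'
from h import *
def yawR(y): 
    c,s=np.cos(np.radians(y)),np.sin(np.radians(y)); return np.array([[c,s,0],[s,-c,0],[0,0,-1.]])
def plan(p0,y0,wps,g=1):
    rows=[];p=np.array(p0,float);y=y0
    for (q,yy,n) in wps:
        q=np.array(q,float)
        for i in range(n):
            d=(q-p)/(n-i); dy=(yy-y)/(n-i)
            t=yawR(y).T@d
            r=[round(v/1000,4) for v in t]+[0,0,round(-dy,2),g]
            p=p+yawR(y)@(np.array(r[:3])*1000); y-=r[5]
            rows.append(r)
    print('[['+', '.join('['+', '.join('%g'%v for v in r)+']' for r in rows)+']]',len(rows),p,y)
def yaw(o): 
    m=R.from_rotvec(o['orientation']).as_matrix();return np.degrees(np.arctan2(m[1,0],m[0,0]))
E
python3 - <<'E'
from plan import *
o=ctrl.get_obs();y=yaw(o);p=np.array(o['ee_pos']);print(p,y,o['t'])
a=p+yawR(y)@[14,0,0]
plan(p,y,[(a,y,2),([a[0],a[1],340],y-12,3),([541,200,380],52.5,14),([541,200,380],52.5,1)])
E
```

```text
[530.35427605 -14.72181995 234.0873278 ] 148.74338841205207 7.0333
[[[0.007, 0, 0, 0, 0, -0, 1], [0.007, 0, 0, 0, 0, -0, 1], [-0, -0, -0.0353, 0, 0, 4, 1], [-0, -0, -0.0353, 0, 0, 4, 1], [-0, -0, -0.0353, 0, 0, 4, 1], [0.009, 0.0119, -0.0029, 0, 0, 6.02, 1], [0.0102, 0.0109, -0.0029, 0, 0, 6.02, 1], [0.0113, 0.0098, -0.0029, 0, 0, 6.02, 1], [0.0122, 0.0085, -0.0028, 0, 0, 6.02, 1], [0.013, 0.0072, -0.0029, 0, 0, 6.02, 1], [0.0137, 0.0058, -0.0028, 0, 0, 6.02, 1], [0.0143, 0.0043, -0.0029, 0, 0, 6.02, 1], [0.0146, 0.0028, -0.0028, 0, 0, 6.01, 1], [0.0149, 0.0013, -0.0029, 0, 0, 6.02, 1], [0.0149, -0.0003, -0.0028, 0, 0, 6.01, 1], [0.0148, -0.0019, -0.0029, 0, 0, 6.02, 1], [0.0145, -0.0034, -0.0028, 0, 0, 6.01, 1], [0.0141, -0.0049, -0.0029, 0, 0, 6.02, 1], [0.0134, -0.0064, -0.0028, 0, 0, 6.01, 1], [0, -0, -0, 0, 0, 0, 1]]] 20 [540.98342176 199.97771233 379.9873278 ] 52.50338841205208
```

Request:
jog_arm([
  [[0.007,0,0,0,0,0,1],[0.007,0,0,0,0,0,1],[0,0,-0.0353,0,0,4,1],[0,0,-0.0353,0,0,4,1],[0,0,-0.0353,0,0,4,1],[0.009,0.0119,-0.0029,0,0,6.02,1],[0.0102,0.0109,-0.0029,0,0,6.02,1],[0.0113,0.0098,-0.0029,0,0,6.02,1],[0.0122,0.0085,-0.0028,0,0,6.02,1],[0.013,0.0072,-0.0029,0,0,6.02,1],[0.0137,0.0058,-0.0028,0,0,6.02,1],[0.0143,0.0043,-0.0029,0,0,6.02,1],[0.0146,0.0028,-0.0028,0,0,6.02,1],[0.0149,0.0013,-0.0029,0,0,6.02,1],[0.0149,-0.0003,-0.0028,0,0,6.02,1],[0.0148,-0.0019,-0.0029,0,0,6.02,1],[0.0145,-0.0034,-0.0028,0,0,6.02,1],[0.0141,-0.0049,-0.0029,0,0,6.02,1],[0.0134,-0.0064,-0.0028,0,0,6.02,1],[0,0,0,0,0,0,1]],
])

```text
t: 8.7
ee_pos: [542.7, 201.3, 380.8]
orientation: [-2.819, -1.387, -0.005]
ft_force: [-0.4, 0.0, 0.0]
width: 0.1
```

```bash
python3 - <<'E'
from plan import *
import json
o=ctrl.get_obs();print(o['ee_pos'],o['ft_force'],o['t'],yaw(o))
json.dump({k:np.array(o[k]).tolist() for k in('ee_pos','orientation')},open('o5.json','w'))
im=save('wrist','w5');cv2.imwrite('pics/w5z.png',cv2.resize(im[:,:,::-1],(800,600),interpolation=cv2.INTER_CUBIC))
im=save('top','t5');cv2.imwrite('pics/t5z.png',cv2.resize(im[120:270,200:400,::-1],None,fx=4,fy=4,interpolation=cv2.INTER_CUBIC))
E
```

```text
[542.68666106 201.34260422 380.82332927] [-0.40687009  0.01124644  0.01500239] 8.7 52.38138046924699
```

View pics/w5z.png

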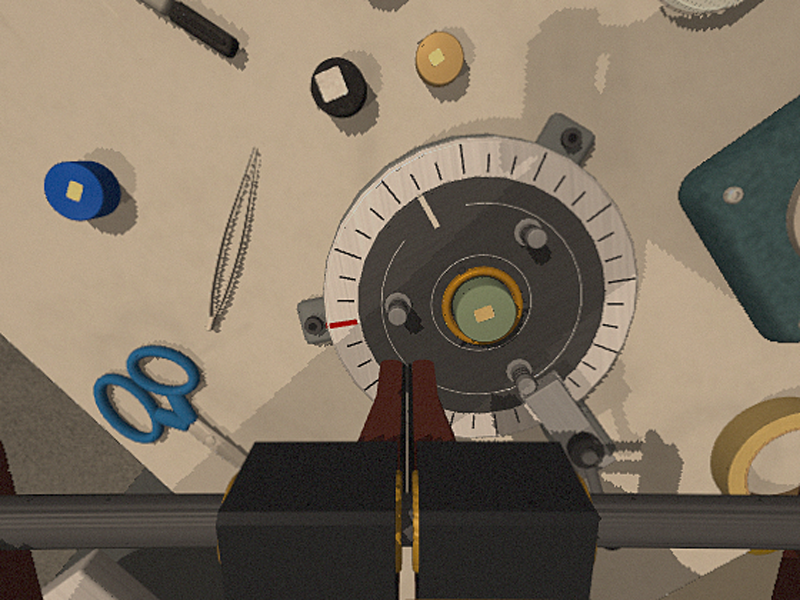

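View pics/t5z.png

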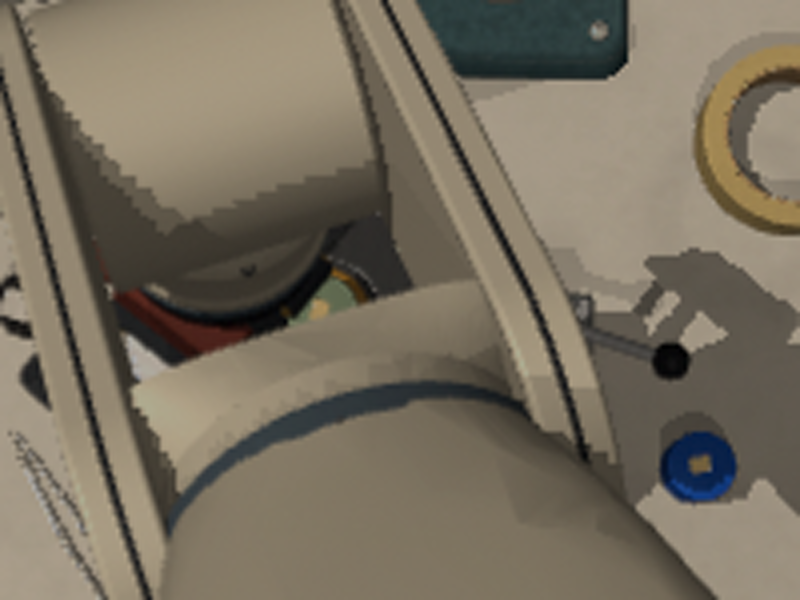

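```bash
python3 - <<'E'
from fit import *
import json
W1=cam('wrist',json.load(open('o1.json')));W=cam('wrist',json.load(open('o5.json')));t=cam('top')
Z=lambda u,v:np.array([u,v])*.7-.15
s=[('idx',W,Z(419,198)),('idxi',W,Z(437,227)),('a',W,Z(397,302)),('c',W,Z(538,237)),('red',W,Z(357,323)),('redo',W,Z(330,326)),('piv',W,Z(590,453)),('spec',W,Z(485,314)),('ball',t,(367.5,210.))]
fit(s,[569,157,0,1.45,2.65,1])
for n in ('post_a','index_mark','red_line'):
    print(n,[(np.round(r['uv']/np.array(.7),0),round(r['p'],2)) for r in ctrl.landmark_of(n,'wrist')[:3]])
# ring outer rim: z36 r105.5
for nm,C,P in(('w1',W1,[(316,190),(626,190),(472,20)]),('w5',W,[(325,270),(636,270),(480,136)])):
    q=np.array([atz(C,Z(*p),36)[:2] for p in P]); A=np.c_[2*q,np.ones(3)];x=np.linalg.solve(A,(q**2).sum(1));print(nm,x[:2],np.sqrt(x[2]+x[0]**2+x[1]**2))
E
```

```text
xy [571.10588625 158.49975697] yaw,disc,red,lev deg [ -1.02940799  83.13917055 152.93897525  56.01678105] lever 0.9776772657137167 need deg 69.79980470234352
idx [-0.1 -4.4] idxi [-0.7 -2.9] a [-0.5  9.5] c [0.1 1. ] red [ 0.  -0.5] redo [0.5 0.3] piv [0.5 4.1] spec [ 0.4 -0. ] ball [-1.4 -0.3] 
idx [582.5 240.7  40. ]
idxi [579.5 218.9  40. ]
a [527.7 192.3  66. ]
b [563.6 104.   66. ]
c [622.1 179.2  66. ]
red [497.9 197.6  38. ]
redo [482.  206.1  38. ]
piv [569.   40.5  74. ]
ball [545.7 -23.4  68. ]
spec [571.1 158.5  62. ]
post_a [(array([394., 316.]), 0.92), (array([536., 235.]), 0.74)]
index_mark [(array([419., 194.]), 0.96)]
red_line [(array([356., 320.]), 0.73), (array([583., 452.]), 0.61)]
w1 [570.99189568 157.95957463] 103.35238287628633
w5 [571.38466065 159.92192025] 103.32163118265194
```

```bash
python3 - <<'E'
from plan import *
o=ctrl.get_obs()
plan(o['ee_pos'],yaw(o),[([543,211.5,300],52.4,3),([543,211.5,231],52.4,3),([543,211.5,231],52.4,2)])
E
```

```text
[[[0.0036, -0.0024, 0.0266, 0, 0, 0.07, 1], [0.0036, -0.0024, 0.0266, 0, 0, 0.07, 1], [0.0036, -0.0024, 0.0266, 0, 0, 0.06, 1], [0, 0, 0.023, 0, 0, 0, 1], [0, 0, 0.023, 0, 0, 0, 1], [0, 0, 0.023, 0, 0, 0, 1], [0, 0, 0, 0, 0, 0, 1], [0, 0, 0, 0, 0, 0, 1]]] 8 [542.97902408 211.47336617 231.0337552 ] 52.40164007317822
```

Request:
jog_arm([
  [[0.0036,-0.0024,0.0266,0,0,0,1],[0.0036,-0.0024,0.0266,0,0,0,1],[0.0036,-0.0024,0.0266,0,0,0,1],[0,0,0.023,0,0,0,1],[0,0,0.023,0,0,0,1],[0,0,0.023,0,0,0,1],[0,0,0,0,0,0,1],[0,0,0,0,0,0,1]],
])

```text
t: 9.62
ee_pos: [542.8, 211.5, 230.4]
orientation: [-2.817, -1.39, 0.005]
ft_force: [-0.1, -0.1, 0.1]
width: 0.6
```

```bash
python3 - <<'E'
from plan import *
o=ctrl.get_obs();print(o['ee_pos'],o['ft_force'],o['t'],yaw(o))
im=save('wrist','w6');save('scene','s6')
E
```

```text
[542.8234405  211.45745979 230.41436191] [-0.06654406 -0.14548353  0.0616941 ] 9.6167 52.5218650882815
```

View pics/w6.png

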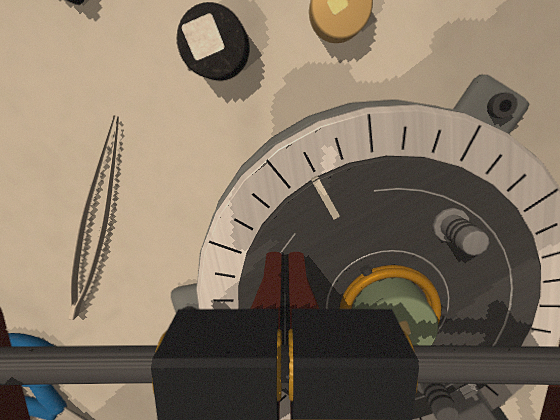

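View pics/s6.png

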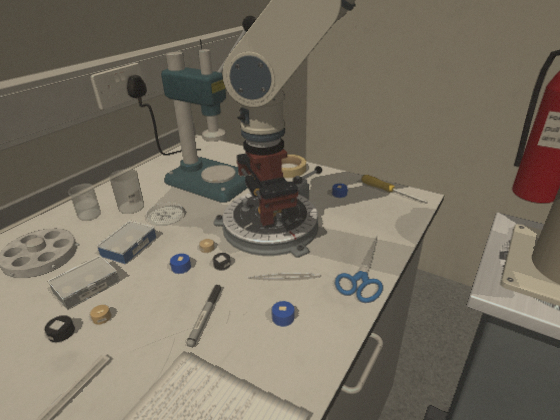

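Request:
jog_arm([
  [[-0.004,0,0,0,0,0,1],[-0.004,0,0,0,0,0,1],[-0.0029,-0.0008,0,0,0,-3,1],[-0.0029,-0.0008,0,0,0,-3,1],[-0.0029,-0.0008,0,0,0,-3,1],[-0.0029,-0.0008,0,0,0,-3,1],[-0.0029,-0.0008,0,0,0,-3,1],[0,0,0,0,0,0,1]],
])

```text
t: 10.38
ee_pos: [527.3, 195.4, 232.4]
orientation: [2.61, 1.748, 0.003]
ft_force: [0.1, 0.7, 0.2]
width: 0.7
```

```bash
python3 - <<'E'
from plan import *
o=ctrl.get_obs();p=o['ee_pos'];print(p,o['ft_force'],o['t'],yaw(o))
d=p[:2]-np.array([571.1,158.5]);print(np.linalg.norm(d),np.degrees(np.arctan2(d[1],d[0])))
im=save('wrist','w7')
E
```

```text
[527.31026999 195.40712134 232.44905862] [0.11548923 0.67150363 0.24957326] 10.3833 67.61901454237055
57.268456060526496 139.8749409288726
```

View pics/w7.png

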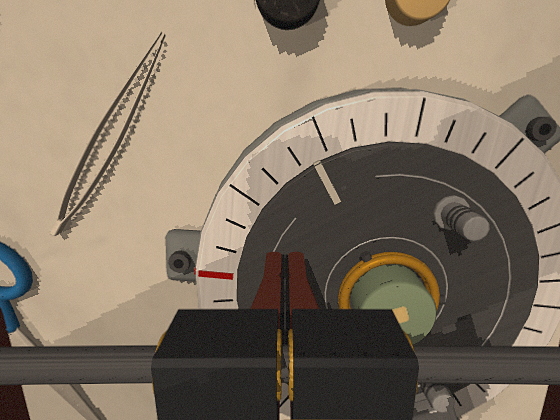

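Request:
jog_arm([
  [[-0.0029,-0.0008,0,0,0,-3,1],[-0.0029,-0.0008,0,0,0,-3,1],[-0.0029,-0.0008,0,0,0,-3,1],[-0.0029,-0.0008,0,0,0,-3,1],[-0.0029,-0.0008,0,0,0,-3,1],[-0.0029,-0.0008,0,0,0,-3,1],[-0.0029,-0.0008,0,0,0,-3,1],[-0.0029,-0.0008,0,0,0,-3,1],[-0.0029,-0.0008,0,0,0,-3,1],[-0.0029,-0.0008,0,0,0,-3,1],[-0.0029,-0.0008,0,0,0,-3,1],[-0.0029,-0.0008,0,0,0,-3,1],[-0.0029,-0.0008,0,0,0,-3,1],[-0.0029,-0.0008,0,0,0,-3,1],[-0.0029,-0.0008,0,0,0,-3,1],[0,0,0,0,0,0,1],[0,0,0,0,0,0,1]],
])

```text
t: 11.85
ee_pos: [514.6, 153.4, 231.6]
orientation: [1.749, 2.61, 0.0]
ft_force: [-0.7, 0.2, -0.1]
width: 0.3
```

```bash
python3 - <<'E'
from plan import *
o=ctrl.get_obs();p=o['ee_pos'];print(p,o['ft_force'],o['t'],yaw(o))
d=p[:2]-np.array([571.1,158.5]);print(np.linalg.norm(d),np.degrees(np.arctan2(d[1],d[0])))
im=save('wrist','w8')
cv2.imwrite('pics/w8z.png',cv2.resize(im[:,:,::-1],(800,600),interpolation=cv2.INTER_CUBIC))
E
```

```text
[514.57417564 153.43282572 231.60621652] [-0.74530209  0.16393814 -0.06670337] 11.85 112.35116869949934
56.752489595000085 -174.87749635843656
```

View pics/w8z.png

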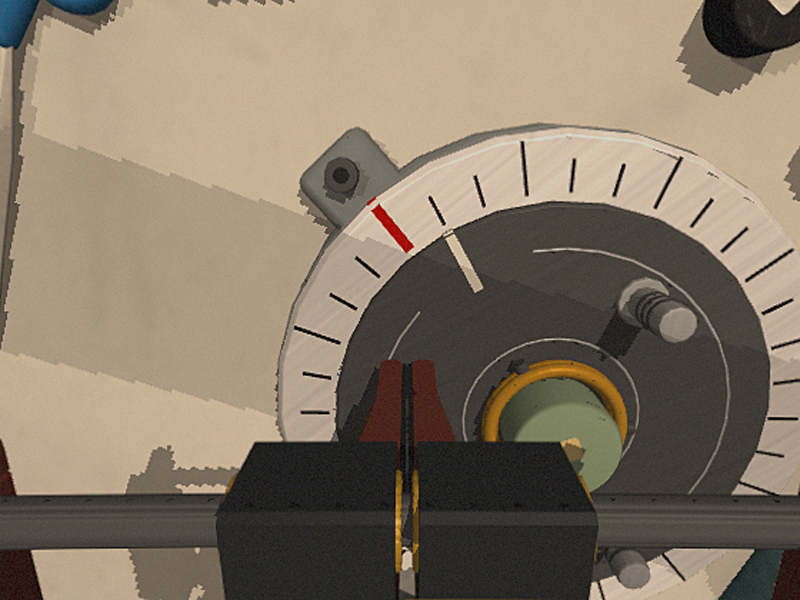

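```bash
cat > ang.py <<'E'
from h import *
def ang(im,C,c=(571.1,158.5),dbg=None):
    # sample polar image in world at z=40 (disc, index) and z=37 (ring, red)
    hsv=cv2.cvtColor(im,cv2.COLOR_RGB2HSV).astype(int)
    res={}
    A=np.radians(np.arange(-180,180,.1))
    def samp(r,z):
        P=np.c_[c[0]+r*np.cos(A),c[1]+r*np.sin(A),np.full(A.size,z)];uv=proj(C,P).astype(np.float32)
        return cv2.remap(im,uv[None,:,0],uv[None,:,1],cv2.INTER_LINEAR)[0].astype(float)
    for r in (64,68,72,76):
        s=samp(r,40);g=s.min(1);m=(g>110)
        if m.any():
            d=np.degrees(A[m]);print('idx r',r,np.round(np.median(d),2),m.sum(), 'span',d.min().round(1),d.max().round(1))
    for r in (86,89,92,95,98):
        s=samp(r,37);m=(s[:,0]-s[:,1:].max(1))>50
        if m.any(): d=np.degrees(A[m]);print('red r',r,np.round(np.median(d%360),2),m.sum())
E
python3 - <<'E'
from ang import *
im=cv2.imread('pics/w8.png')[:,:,::-1].copy();W=cam('wrist')
ang(im,W)
for n,u,v,z in(('io',450,232,40),('ii',478,291,40),('ri',409,250,37),('ro',372,201,37)):
    q=atz(W,np.array([u,v])*.7-.15,z);d=q[:2]-[571.1,158.5];print(n,q,np.hypot(*d),np.degrees(np.arctan2(d[1],d[0])))
E
```

```text
idx r 64 142.1 33 span -4.1 143.7
idx r 68 142.2 29 span 140.8 143.6
idx r 72 142.25 28 span 140.9 143.6
idx r 76 142.2 29 span 140.8 143.6
red r 86 151.8 25
red r 89 151.85 26
red r 92 151.85 24
red r 95 151.8 23
red r 98 151.8 21
io [506.97029556 209.31328415  40.        ] 81.82058932642511 141.60839279256635
ii [524.28825015 194.19215661  40.        ] 58.86654370080856 142.6758747447648
ri [496.82516988 197.87677008  37.        ] 84.06711848944937 152.0697198051402
ro [479.00066654 208.53542072  37.        ] 104.81331284779688 151.48579803262814
```

Request:
jog_arm([
  [[-0.0029,-0.0008,0,0,0,-3,1],[-0.0029,-0.0008,0,0,0,-3,1],[-0.0019,-0.0005,0,0,0,-2,1],[0,0,0,0,0,0,1],[0,0,0,0,0,0,1]],
])

```text
t: 12.32
ee_pos: [516.0, 145.7, 231.3]
orientation: [1.562, 2.726, 0.0]
ft_force: [-1.2, -0.3, 0.7]
width: 0.5
```

```bash
python3 - <<'E'
from ang import *
o=ctrl.get_obs();W=cam('wrist',o);print(o['ee_pos'],o['ft_force'])
im=save('wrist','w9');ang(im,W)
cv2.imwrite('pics/w9z.png',cv2.resize(im[100:250,200:400,::-1],(800,600),interpolation=cv2.INTER_CUBIC))
E
```

```text
[515.97005142 145.74427319 231.31190659] [-1.18684059 -0.26106875  0.68269298]
idx r 64 33.55 66 span 3.7 151.9
idx r 68 150.4 29 span 149.0 151.8
idx r 72 150.3 27 span 149.0 151.6
idx r 76 150.3 27 span 149.0 151.6
red r 86 152.2 29
red r 89 152.05 24
red r 92 152.1 23
red r 95 152.05 24
red r 98 152.0 23
```

View pics/w9z.png

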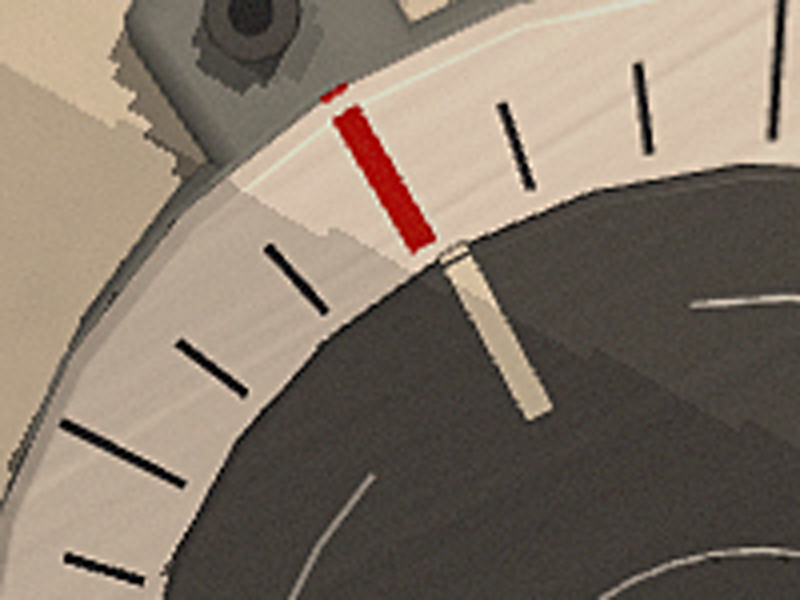

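Request:
jog_arm([
  [[-0.0007,-0.0002,0,0,0,-0.7,1],[-0.0007,-0.0002,0,0,0,-0.7,1],[0,0,0,0,0,0,1],[0,0,0,0,0,0,1]],
])

```text
t: 12.7
ee_pos: [516.3, 144.4, 231.3]
orientation: [1.526, 2.746, 0.0]
ft_force: [-1.2, 1.1, 0.5]
width: 0.4
```

```bash
python3 - <<'E'
from ang import *
o=ctrl.get_obs();W=cam('wrist',o);print(o['ee_pos'],o['ft_force'])
im=save('wrist','w10');ang(im,W)
cv2.imwrite('pics/w10z.png',cv2.resize(im[100:250,200:400,::-1],(800,600),interpolation=cv2.INTER_CUBIC))
E
```

```text
[516.32725299 144.37270052 231.30587024] [-1.16983852  1.1293041   0.46889938]
idx r 64 150.7 49 span 4.6 153.1
idx r 68 151.55 28 span 150.2 152.9
idx r 72 151.6 27 span 150.3 152.9
idx r 76 151.5 27 span 150.2 152.8
red r 86 152.05 26
red r 89 152.15 24
red r 92 152.0 23
red r 95 152.1 23
red r 98 152.0 23
```

View pics/w10z.png

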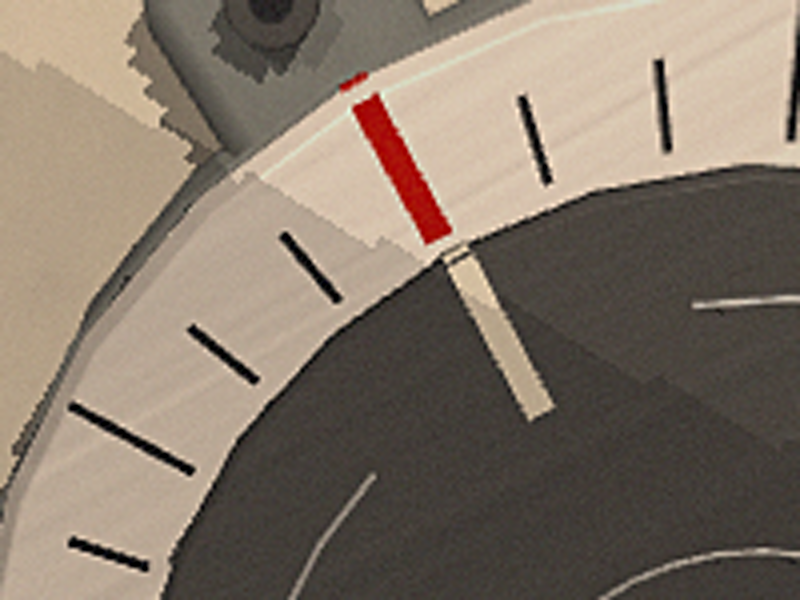

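Request:
jog_arm([
  [[-0.0006,-0.0002,0,0,0,-0.6,1],[0,0,0,0,0,0,1],[0,0,0,0,0,0,1]],
])

```text
t: 13.0
ee_pos: [516.5, 143.7, 231.3]
orientation: [1.511, 2.754, 0.0]
ft_force: [-1.2, 1.8, 0.5]
width: 0.7
```

```bash
python3 - <<'E'
from ang import *
o=ctrl.get_obs();W=cam('wrist',o);print(o['ee_pos'],o['ft_force'])
im=save('wrist','w11');ang(im,W)
cv2.imwrite('pics/w11z.png',cv2.resize(im[100:250,200:400,::-1],(800,600),interpolation=cv2.INTER_CUBIC))
E
```

```text
[516.4679263  143.65836297 231.28509815] [-1.17215227  1.77287635  0.51823316]
idx r 64 48.55 86 span -35.5 153.8
idx r 68 152.35 30 span 150.9 153.8
idx r 72 152.3 27 span 151.0 153.6
idx r 76 152.3 27 span 151.0 153.6
red r 86 152.45 30
red r 89 152.15 24
red r 92 152.05 24
red r 95 152.15 22
red r 98 152.05 22
```

View pics/w11z.png

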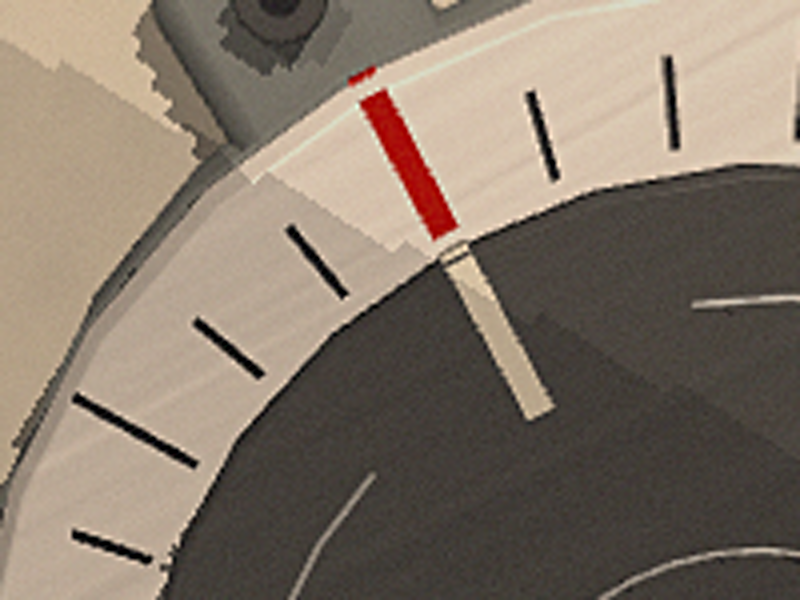

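```bash
python3 - <<'E'
from plan import *
o=ctrl.get_obs();y=yaw(o);p=np.array(o['ee_pos']);print(p,y,o['t'])
a=p+yawR(y)@[12,0,0]
plan(p,y,[(a,y,2),([a[0],a[1],300],y,2),([520,130,390],y,4),([520,130,390],y,2)])
E
```

```text
[516.49554408 143.66172074 231.28160277] 122.50530352630322 13.05
[[[0.006, -0, 0, 0, 0, -0, 1], [0.006, -0, 0, 0, 0, -0, 1], [0, -0, -0.0344, 0, 0, -0, 1], [0, -0, -0.0343, 0, 0, -0, 1], [-0.0064, -0.0011, -0.0225, 0, 0, -0, 1], [-0.0063, -0.0011, -0.0225, 0, 0, -0, 1], [-0.0064, -0.0011, -0.0225, 0, 0, -0, 1], [-0.0063, -0.0011, -0.0225, 0, 0, -0, 1], [-0, 0, -0, 0, 0, -0, 1], [-0, 0, -0, 0, 0, -0, 1]]] 10 [519.98570139 129.99648009 389.98160277] 122.50530352630322
```

Request:
jog_arm([
  [[0.006,0,0,0,0,0,1],[0.006,0,0,0,0,0,1],[0,0,-0.0344,0,0,0,1],[0,0,-0.0343,0,0,0,1],[-0.0064,-0.0011,-0.0225,0,0,0,1],[-0.0063,-0.0011,-0.0225,0,0,0,1],[-0.0064,-0.0011,-0.0225,0,0,0,1],[-0.0063,-0.0011,-0.0225,0,0,0,1],[0,0,0,0,0,0,1],[0,0,0,0,0,0,1]],
])

```text
t: 13.88
ee_pos: [520.0, 130.2, 391.0]
orientation: [1.51, 2.752, 0.003]
ft_force: [-0.2, 0.2, -0.7]
width: 0.4
```

```bash
python3 - <<'E'
from ang import *
o=ctrl.get_obs();W=cam('wrist',o);print(o['ee_pos'],o['ft_force'],o['t'])
im=save('wrist','w12')
for c in((571.1,158.5),(570.3,157.5),(571.4,160)): print(c);ang(im,W,c)
cv2.imwrite('pics/w12z.png',cv2.resize(im[:,:,::-1],(800,600),interpolation=cv2.INTER_CUBIC))
E
```

```text
[520.02849725 130.15735162 391.03308199] [-0.24040044  0.20595611 -0.72765688] 13.8833
(571.1, 158.5)
idx r 64 152.1 39 span -25.4 154.0
idx r 68 152.0 37 span -24.3 153.8
idx r 72 152.4 27 span 151.1 153.7
idx r 76 151.95 38 span -100.2 153.8
red r 86 152.2 27
red r 89 152.15 24
red r 92 152.15 26
red r 95 152.2 23
red r 98 152.25 22
(570.3, 157.5)
idx r 64 150.55 46 span -24.8 152.8
idx r 68 150.9 37 span -23.1 152.7
idx r 72 -87.25 62 span -100.5 152.6
idx r 76 151.25 34 span -99.5 152.9
red r 86 151.35 26
red r 89 151.35 24
red r 92 151.4 27
red r 95 151.4 23
red r 98 151.5 21
(571.4, 160)
idx r 64 114.7 205 span -27.4 155.3
idx r 68 -25.0 65 span -129.3 155.0
idx r 72 153.5 25 span 152.3 154.7
idx r 76 -79.3 56 span -100.5 154.9
red r 86 153.2 25
red r 89 153.1 25
red r 92 153.15 26
red r 95 153.0 23
red r 98 153.1 23
```

View pics/w12z.png

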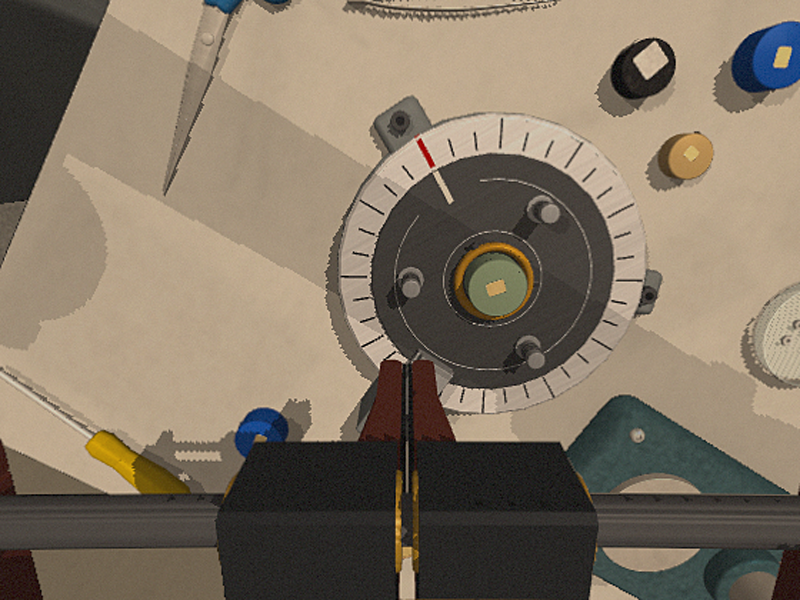

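```bash
python3 - <<'E'
from plan import *
o=ctrl.get_obs();y=yaw(o);p=np.array(o['ee_pos'])
plan(p,y,[([545,60,360],140,3),([574,-33,330],160.7,4),([574,-33,236],160.7,4),([574,-33,236],160.7,2)])
E
```

```text
[[[-0.0243, -0.0054, 0.0099, 0, 0, -5.83, 1], [-0.0236, -0.0079, 0.0099, 0, 0, -5.83, 1], [-0.0227, -0.0102, 0.01, 0, 0, -5.83, 1], [-0.0205, -0.0132, 0.0075, 0, 0, -5.17, 1], [-0.0192, -0.0149, 0.0075, 0, 0, -5.18, 1], [-0.0178, -0.0166, 0.0075, 0, 0, -5.17, 1], [-0.0163, -0.0182, 0.0075, 0, 0, -5.18, 1], [0, 0, 0.0235, 0, 0, 0, 1], [0, 0, 0.0235, 0, 0, 0, 1], [0, 0, 0.0235, 0, 0, 0, 1], [0, 0, 0.0235, 0, 0, 0, 1], [0, 0, -0, 0, 0, 0, 1], [0, 0, -0, 0, 0, 0, 1]]] 13 [574.02933813 -33.04301879 235.97063633] 160.701968554067
```

Stop above first, look, then descend.

Request:
jog_arm([
  [[-0.0243,-0.0054,0.0099,0,0,-5.83,1],[-0.0236,-0.0079,0.0099,0,0,-5.83,1],[-0.0227,-0.0102,0.01,0,0,-5.83,1],[-0.0205,-0.0132,0.0075,0,0,-5.17,1],[-0.0192,-0.0149,0.0075,0,0,-5.18,1],[-0.0178,-0.0166,0.0075,0,0,-5.17,1],[-0.0163,-0.0182,0.0075,0,0,-5.18,1],[0,0,0,0,0,0,1]],
])

```text
t: 14.6
ee_pos: [574.3, -35.8, 327.0]
orientation: [-0.522, -3.094, 0.002]
ft_force: [0.0, -0.5, -0.7]
width: 0.6
```

```bash
python3 - <<'E'
from plan import *
o=ctrl.get_obs();W=cam('wrist',o);print(o['ee_pos'],o['ft_force'],o['t'],yaw(o))
save('wrist','w13');im=save('scene','s13')
cv2.imwrite('pics/s13z.png',cv2.resize(im[0:300,150:450,::-1],None,fx=2,fy=2,interpolation=cv2.INTER_CUBIC))
E
```

```text
[574.32162108 -35.79543368 327.03577309] [ 0.03732192 -0.5148969  -0.72305536] 14.6 160.82915524975118
```

View pics/w13.png

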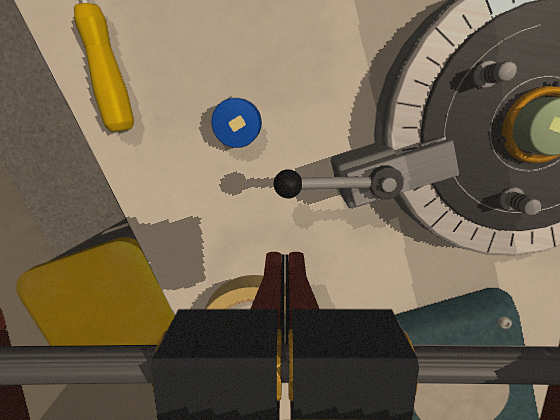

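View pics/s13z.png

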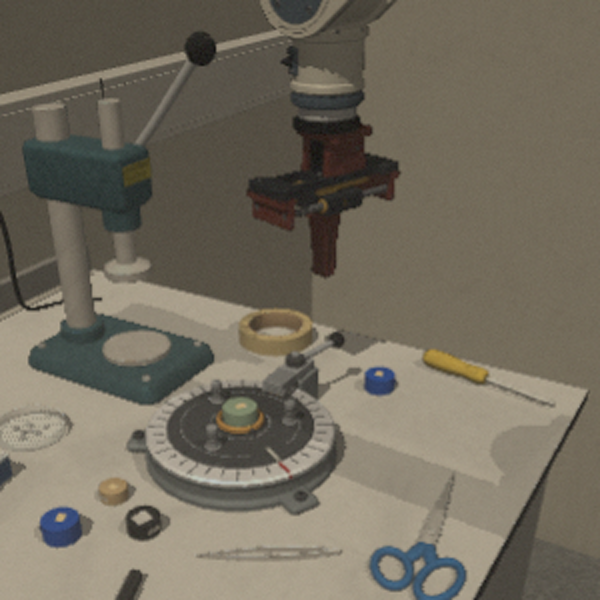

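```bash
python3 - <<'E'
from plan import *
W=cam('wrist')
b=atz(W,(288,183.5),68);p=atz(W,(387,181),74);print(b,p,b-p,np.degrees(np.arctan2(*(b-p)[[1,0]]))%360, ctrl.landmark_of('lever_ball','wrist')[:1])
E
```

```text
[546.21104155 -21.50589966  68.        ] [565.34200627  41.60639215  74.        ] [-19.13096472 -63.11229181  -6.        ] 253.13658932664467 [{'uv': [289.3, 184.3], 'p': 0.64}]
```

Request:
jog_arm([
  [[0,0,0.0235,0,0,0,1],[0,0,0.0235,0,0,0,1],[0,0,0.0235,0,0,0,1],[0,0,0.02,0,0,0,1],[0,0,0,0,0,0,1],[0,0,0,0,0,0,1]],
])

```text
t: 15.25
ee_pos: [573.8, -32.0, 239.1]
orientation: [-0.525, -3.095, 0.0]
ft_force: [-1.1, -0.4, 0.4]
width: 0.6
```

Request:
jog_arm([
  [[0.005,0,0.002,0,0,0,1],[0.005,0,0,0,0,0,1],[0.0036,-0.001,0,0,0,3,1],[0.0036,-0.001,0,0,0,3,1],[0.0036,-0.001,0,0,0,3,1],[0.0036,-0.001,0,0,0,3,1],[0.0036,-0.001,0,0,0,3,1],[0.0036,-0.001,0,0,0,3,1],[0,0,0,0,0,0,1]],
])

```text
t: 16.0
ee_pos: [543.0, -25.3, 239.1]
orientation: [1.007, 2.973, 0.001]
ft_force: [0.8, -0.1, 1.1]
width: 0.6
```

```bash
python3 - <<'E'
from plan import *
o=ctrl.get_obs();p=o['ee_pos'];print(p,o['ft_force'],yaw(o))
m=yawR(yaw(o)).T@(p-np.array([567.5,40.5,p[2]]));print('F rel pivot in tool',m)
save('wrist','w14')
E
```

```text
[543.02073009 -25.26314872 239.14692082] [ 0.81047165 -0.0984954   1.08759466] 142.59122102931104
F rel pivot in tool [-20.50654045 -67.10818269   0.        ]
```

View pics/w14.png

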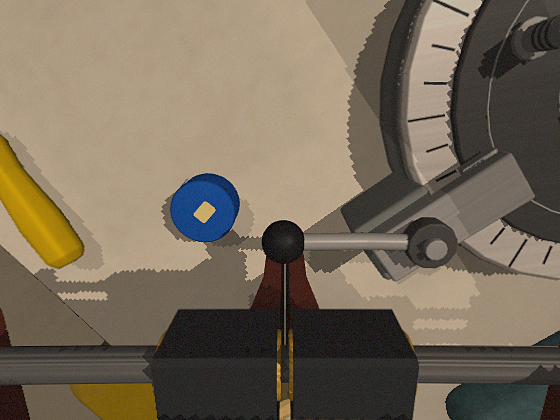

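Request:
jog_arm([
  [[0.0036,-0.001,0.001,0,0,3,1],[0.0036,-0.001,0.001,0,0,3,1],[0.0036,-0.001,0,0,0,3,1],[0.0036,-0.001,0,0,0,3,1],[0.0036,-0.001,0,0,0,3,1],[0.0036,-0.001,0,0,0,3,1],[0.0036,-0.001,0,0,0,3,1],[0.0036,-0.001,0,0,0,3,1],[0.0036,-0.001,0,0,0,3,1],[0.0036,-0.001,0,0,0,3,1],[0.0036,-0.001,0,0,0,3,1],[0,0,0,0,0,0,1],[0,0,0,0,0,0,1]],
])

```text
t: 17.13
ee_pos: [510.9, -1.2, 236.3]
orientation: [1.804, 2.571, 0.001]
ft_force: [0.8, -0.7, 0.5]
width: 0.5
```

```bash
python3 - <<'E'
from plan import *
o=ctrl.get_obs();p=o['ee_pos'];print(p,o['ft_force'],yaw(o))
m=yawR(yaw(o)).T@(p-np.array([567.5,40.5,p[2]]));print('F rel pivot in tool',m)
save('wrist','w15')
E
```

```text
[510.86279366  -1.22771685 236.32444983] [ 0.84970905 -0.72142188  0.51678817] 109.86641269961792
F rel pivot in tool [-19.99747128 -67.44684305   0.        ]
```

View pics/w15.png

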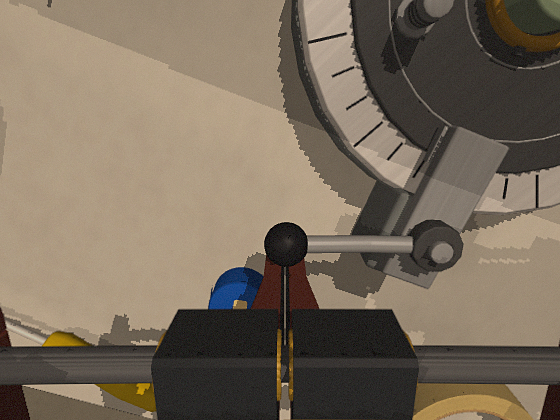

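Request:
jog_arm([
  [[0.0024,-0.0006,0,0,0,2,1],[0.0024,-0.0006,0,0,0,2,1],[0.0012,-0.0003,0,0,0,1,1],[0,0,0,0,0,0,1]],
])

```text
t: 17.52
ee_pos: [507.7, 3.6, 236.0]
orientation: [1.917, 2.488, 0.0]
ft_force: [2.4, -5.8, 2.9]
width: 0.2
```

Request:
jog_arm([
  [[0.0012,0,0,0,0,0.5,1],[0.0012,0,0,0,0,0.5,1],[0,0,0,0,0,0,1]],
])

```text
t: 17.77
ee_pos: [507.3, 4.6, 236.1]
orientation: [1.935, 2.471, -0.002]
ft_force: [1.6, -16.8, 2.1]
width: 0.3
```

Request:
jog_arm([
  [[-0.008,0,0,0,0,0,1],[-0.01,0,0,0,0,0,1],[0,0,-0.035,0,0,0,1],[0,0,-0.035,0,0,0,1],[0.025,0.005,-0.035,0,0,0,1],[0.035,0.008,-0.035,0,0,0,1],[0.035,0.008,-0.01,0,0,0,1],[0,0,0,0,0,0,1],[0,0,0,0,0,0,1]],
])

```text
t: 18.52
ee_pos: [508.9, 80.1, 379.1]
orientation: [1.936, 2.474, 0.001]
ft_force: [-0.3, 0.3, -0.7]
width: 0.6
```

```bash
python3 - <<'E'
from ang import *
from plan import yaw
o=ctrl.get_obs();W=cam('wrist',o);print(o['ee_pos'],o['ft_force'],o['t'],yaw(o))
im=save('wrist','w16');ang(im,W)
cv2.imwrite('pics/w16z.png',cv2.resize(im[:,:,::-1],(800,600),interpolation=cv2.INTER_CUBIC))
E
```

```text
[508.88246355  80.07001195 379.05010107] [-0.32535506  0.33667244 -0.67506565] 18.5167 103.91577696729648
idx r 64 86.95 72 span 83.4 154.1
idx r 68 152.55 30 span 151.1 154.0
idx r 72 151.35 52 span -101.4 153.9
idx r 76 152.45 26 span 151.2 153.7
red r 86 152.4 25
red r 89 152.4 23
red r 92 152.35 22
red r 95 152.35 22
red r 98 152.3 21
```

View pics/w16z.png

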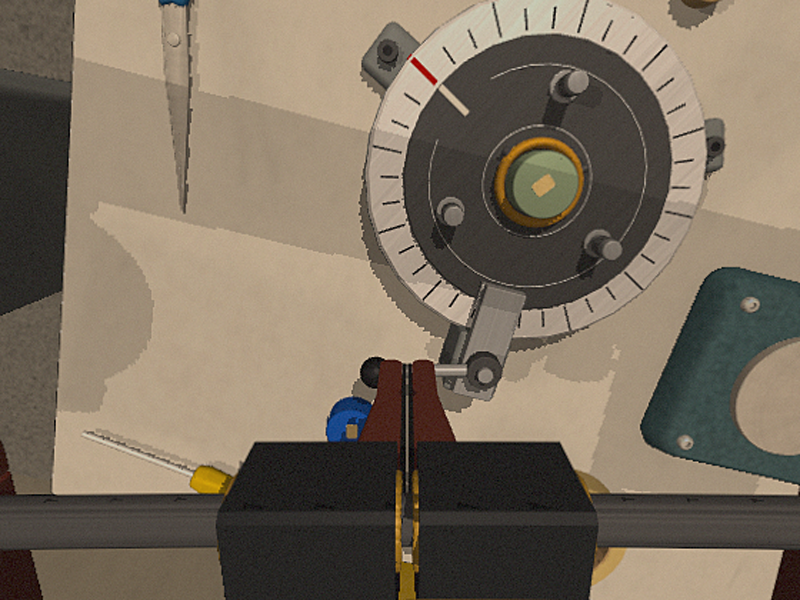

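```bash
python3 - <<'E'
from plan import *
import json
Z=lambda u,v:np.array([u,v])*.7-.15
W=cam('wrist');W1=cam('wrist',json.load(open('o1.json')))
for C,b,p in((W1,(368,398),(466,377)),(W,(373,373),(485,373))):
    b=atz(C,Z(*b),68);p=atz(C,Z(*p),74);print(b,p,np.degrees(np.arctan2(*(b-p)[[1,0]]))%360)
print(ctrl.landmark_of('lever_ball','wrist'))
E
```

```text
[501.38869179  23.64054714  68.        ] [567.63072034  42.35819057  74.        ] 195.7784065449173
[500.13154686  22.65680585  68.        ] [566.0380918   41.84092184  74.        ] 196.229252766562
[{'uv': [263.2, 261.3], 'p': 0.71}, {'uv': [378.9, 128.6], 'p': 0.31}]
```

Request:
jog_arm([
  [[0,-0.03,-0.01,0,0,0,1],[0,-0.03,-0.01,0,0,0,1],[-0.03,-0.02,0,0,0,0,1],[-0.04,0,0,0,0,0,1],[-0.04,0,0,0,0,0,1],[-0.04,0,0,0,0,0,1],[-0.04,0,0,0,0,0,1],[-0.04,0,0,0,0,0,1],[-0.04,0,0,0,0,0,1],[0,0,0,0,0,0,1],[0,0,0,0,0,0,1]],
])

```text
t: 19.53
ee_pos: [494.5, -205.3, 396.9]
orientation: [-1.945, -2.464, 0.001]
ft_force: [-0.7, 0.8, 0.2]
width: 0.4
```

```bash
python3 - <<'E'
from h import *
o=ctrl.get_obs();print(o['ee_pos'],o['ft_force'],o['t'])
im=save('top','t17');cv2.imwrite('pics/t17z.png',cv2.resize(im[120:270,200:400,::-1],None,fx=4,fy=4,interpolation=cv2.INTER_CUBIC))
E
```

```text
[ 494.4688619  -205.27741537  396.86292613] [-0.68647088  0.81287799  0.16075077] 19.5333
```

View pics/t17z.png

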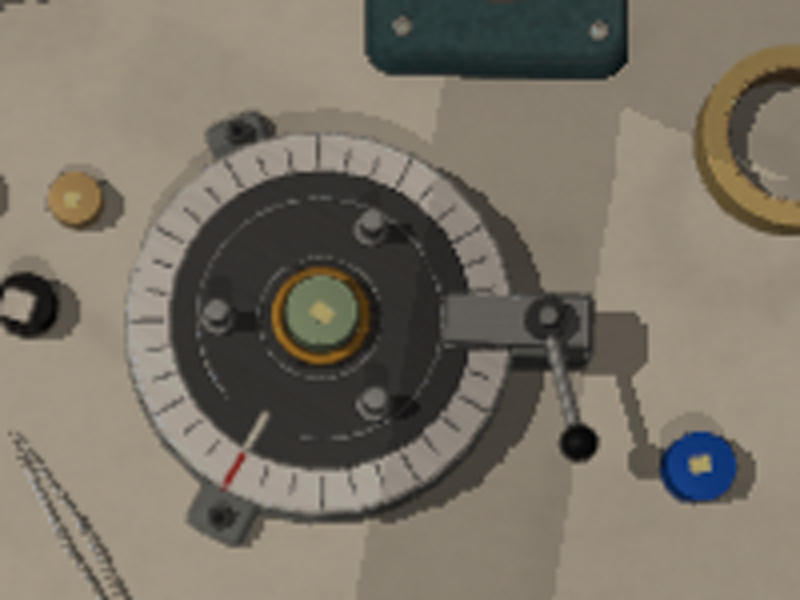

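The top view shows index and red in one line at zoom (245,455). The lever ball, at (578,441), has moved slightly to the closed side of where it started (581,441). The specimen is still in its cup and the bystanders have not moved.

```bash
python3 -c "
from workcell import ctrl
print(ctrl.close_job())"
```

```text
the job is handed in; nothing more can be done
None
```

The rotary stage is set and locked, and the job is handed in at about 19.6 s of the 64 s allowed. I used only pushes with closed fingers.

- **Lever opened:** I pushed it to its open stop, where the force rose to about 14 N. Estimates of its angle were 0.98 rad (fit) and about 253° afterwards, against an expected direction of about 251°.
- **Disc turned:** I pushed post_a about 69° counter-clockwise, in smaller steps towards the end.
- **Lever closed:** I pushed it back to the closed stop, with about 17 N at the stop. Its final direction is within about half a degree of where it started.

**Last checks:** after clamping, the wrist camera gave the index line at 152.5° and the red line at 152.35°, about 0.1° apart. A few index samples were spoiled by other bright pixels, so I ignored those. The top view shows the two lines joined, the lever closed, the specimen seated in its cup, and the tan and black specimens, tweezers and tape roll not visibly moved; I did not recheck the marker pen. The robot was clear of everything.

**Disagreements:** the index line's measured position was about 4 pixels off from my stage fit, probably calibration error. I therefore judged the alignment by comparing the two lines directly.

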